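# Proof-pull a hold-down stud in a T-track

## Task

Lower the foot of the loose hold-down stud into the open mouth of the T-track and slide it under the lips, fully home against the closed end. Then prove that it holds: pull straight up on its handle with about 15 N for about two seconds, never loading the track with more than 30 N at any time, ease it back down and let go, leaving the stud standing upright at the closed end. Leave everything else on the bench where it lies.

Things in the scene. Friction and masses are not known exactly. Their poses are not given: they have to be found in the camera images.
- track: Rigid, fixed aluminium T-channel, 40 mm wide, 120 mm long along y, on a plywood base 84 x 164 x 12 mm (x, y, z). Origin: centre of the base's underside, on the bench. Inside it is 30 mm wide; floor 14 mm, top 34 mm above the bench. Open upward (the mouth) at its -y end; from y = -23 mm to the closed end two steel lips, 4 mm thick, leave a slot 14 mm wide; see stud_foot for their height
- track_mouth (a point): Point on the channel's floor at the centre of the mouth (30 mm in x, 34 mm in y), where the foot's underside goes in; track frame 0, -40, 14 mm
- track_home (a point): Point on the channel's floor where the centre of the foot's underside stands when the stud is fully home against the closed end (inner face 13 mm further, at y = +53 mm); track frame 0, +40, 14 mm
- stud_grip (a point): Centre of the black handle bar of the loose steel stud, 46 mm above the underside of its foot. The bar is 14 mm thick (x, the way to grip it), 40 mm long (y) and 18 mm high (z), on top of a stem 10 mm in diameter. The stud is 55 mm high, weighs about 0.12 kg and starts standing upright on the bench on its foot, with z up
- stud_foot (a point): Centre of the underside of the stud's round foot, a disc 26 mm in diameter and 5 mm thick. The lips' height is set by screws and differs each time: under them the foot can rise between 3 and 11 mm from the floor before it bears on them. They are firm and do not give
- tape_measure_mid (a point): Bystander: pocket tape measure, 62 x 81 x 33 mm; its centre
- spanner_mid (a point): Bystander: combination spanner, 26 x 159 x 8 mm; its centre
- sanding_block_mid (a point): Bystander: cork sanding block, 66 x 110 x 29 mm; its centre
- tea_mug_mid (a point): Bystander: white mug, 78 x 110 x 97 mm; its centre
Not all that is in view belongs to the job. Leave any purple or red look-alike of the part that bears stud_grip alone.

How it is judged (in metres and radians):
On the way, in this order (a step that is already met when the one before it is completed fails the run):
1. the stud's foot is down in the mouth of the track (x of stud_foot in the frame of track between -0.005 and 0.005 m and y of stud_foot in the frame of track between -0.048 and -0.028 m and z of stud_foot in the frame of track between 0.01 and 0.018 m), for 0.1 s.
2. the stud is slid home, within 6 mm of the closed end, its foot under the lips (y of stud_foot in the frame of track above 0.034 m and x of stud_foot in the frame of track between -0.006 and 0.006 m and z of stud_foot in the frame of track between 0.01 and 0.028 m), for 0.2 s.
3. at home, the stud is pulled up against the lips with 11 to 19 N for 1.5 s on end (y of stud_foot in the frame of track above 0.034 m and x of stud_foot in the frame of track between -0.006 and 0.006 m and z of stud_foot in the frame of track between 0.0157 and 0.028 m and contact force between stud and track between 11 and 19 N and angle between stud_foot's own z axis and vertical below 0.2 rad), for 1.5 s.
At the end, for the whole second after the job is handed in: The stud stands upright (within 0.1 rad) on the channel's floor under the lips, within 6 mm of the closed end, at rest and released (y of stud_foot in the frame of track above 0.034 m and x of stud_foot in the frame of track between -0.006 and 0.006 m and z of stud_foot in the frame of track between 0.0125 and 0.0152 m and angle between stud_foot's own z axis and vertical below 0.1 rad and linear speed of stud below 0.01 m/s and contact force between the fingers and stud below 0.05 N); the robot touches nothing.
It fails at once if the track is loaded with more than 30 N by the stud (contact force between stud and track above 30 N).
It fails at once if a bystander is moved more than 30 mm (distance of any of tape_measure_mid, spanner_mid, sanding_block_mid, tea_mug_mid from where it was at the start of the episode above 0.03 m).
It also fails if it takes over 61 s, if anything falls off the work surface, if the arm or the gripper's body presses on something with over 40 N, if the wrist force passes 120 N, or if a joint passes its speed limit or range.

## Robot

A 6-joint arm with a two-finger parallel gripper is mounted at the origin on a cart in front of the work surface, level with it; the furniture and walls round the work are solid. World frame = base frame: x ahead of the robot, y to its left, z up, the work surface at z = 0. Lengths are in mm, angles in degrees, forces in N, time in s.
With the tool pointing down it reaches from about 350 to 850 mm from the base axis. Payload 8.1 kg.
Tool frame: the origin (TCP) lies where the fingers leave the gripper's body, on its centre line; the fingertips stand 73 mm ahead of it and the grasp point (between the pads) lies 54 mm ahead of it; z points along the fingers, y is the line along which they close (so a half turn about z gives the same grasp; the last joint's range is limited). The gripper opens to 85 mm and grips with 20 to 120 N. Pads are 22 mm wide; open, the fingers measure 114 mm over their backs; the gripper's body (76 mm by 85 mm) begins 54 mm behind the grasp point. The pads swing forward as they close: fully open they stand 13 mm farther back than shut.
Start: joints at [66.096, 7.471, 85.268, -0, 87.261, -4.893], TCP at [195.426, 567.287, 303.892] pointing down, gripper open.
Joint ranges: [-169.43, 169.43], [-51.17, 129.36], [1.28, 143.12], [-76.62, 256.62], [0, 156.53], [-152.29, 152.29]. Speed limits (degrees/s): [136.94, 136.94, 159.86, 180, 180, 180].

## Interface

Orientations are given as [roll, pitch, yaw] about the fixed x, y, z axes, in that order (R = Rz(yaw) Ry(pitch) Rx(roll)).
In Python, from bench import sense, optics, r gives the robot as it stands.
- The arm moves only by the tool servo_tool, never from a script. Its argument "plan" is a list that holds one entry, the list of rows, each a list of 5 numbers: the shift along the world's x, y, z in m, then the turn about the world's z in degrees, then the finger opening in m, from 0 to 0.0854. A call has 1 to 10 rows; each row shifts and turns the commanded pose from where the row before left it; what a row does not reach is not made up. A row lasts 1/10 s, in which the tool goes at most 50 mm and 8.59 degrees, less where a joint would pass 70% of its speed; a pose out of reach is approached as far as the arm can. A call is refused whole if a number of a shift passes 0.05 or a number of a turn 8.59, either way. A call with a gripper value outside its range is refused whole. The fingers move at their own pace and stop on an object; "force" is the grip in N (left out, the last holds). Time passes only in rows, so rows that do not move let the fingers close. It gives the time, the measured TCP pose, the force, the opening and the grip force at its end, in the units of the state.
- sense(): the state, without advancing time (a new reading comes with each control period).
- optics.snapshot(name): name is "scene" or "top" or "wrist"; returns a dict with "frame" (384x512x3 uint8, blue, green, red), "fx", "fy", "cx", "cy" (pixels), "cam_to_world" (4x4, takes a point from camera to world coordinates). Camera axes: x right, y down, z forward; pixel columns grow to the right and rows downward; lengths in mm; the calibration is good to about 2 mm. The wrist camera is an equidistant fisheye: a pixel r from the principal point sees the ray r / f radians off the axis. A picture is of the moment at which its call begins. There is no depth.
- r.hand_in(): hands the job in; it is judged then, once.
The state is a dict: "time": time; "joint_pos": joint angles; "qd": joint speeds; "joint_efforts": joint torques, N m; "tool_pos": TCP position; "tcp_rot": TCP orientation; "ft_force": force on the tool from outside, world axes, zero at the start; "wrist_torque": the same for the moment, N m; "finger_gap": finger opening in mm; "grip_force": force on a finger pad.
Only numpy, scipy, OpenCV 4.12 (cv2) and the standard library are available. Lean on these libraries where they do the work, as an engineer would, in place of code of your own. Each camera call takes 0.05 s, during which the arm holds its last target. There are 200 camera calls.

## Working session

There is one attempt and no reset: what is moved stays moved. The work goes in short steps, Python scripts to look and compute and a tool call to move; the robot and the scene stay as the last step left them, time stands still between calls to the robot, and variables do not carry over. Pictures are saved under pics/ and viewed, at most 10 in all, crops included, and the job is handed in when it is done.

Besides the shell and the picture viewer there is one more tool, called after "Call:" as name(argument=value, ...), one argument or row to a line, values as JSON. servo_tool: Moves the arm, as the interface text tells. Its arguments: {"type":"object","properties":{"plan":{"type":"array"},"force":{"type":"number"}},"required":["plan"]}

```bash
ls; mkdir -p pics; cat > h.py <<'E'
import numpy as np, cv2
from bench import sense, optics, r
def snap(n, name):
    s=optics.snapshot(n); cv2.imwrite(f'pics/{name}.png',s['frame']); np.save(f'pics/{name}.npy',s,allow_pickle=True); return s
def load(name): return np.load(f'pics/{name}.npy',allow_pickle=True).item()
def ray(s,u,v,fish=False):
    x=(u-s['cx'])/s['fx']; y=(v-s['cy'])/s['fy']
    if fish:
        t=np.hypot(x,y); k=np.sin(t)/t if t>1e-9 else 1; d=np.array([x*k,y*k,np.cos(t)])
    else: d=np.array([x,y,1.])
    T=np.array(s['cam_to_world']); return T[:3,3],T[:3,:3]@d
def onz(s,u,v,z,fish=False):
    o,d=ray(s,u,v,fish); return o+d*(z-o[2])/d[2]
E
python3 - <<'E'
from h import *
a=snap('scene','scene0'); b=snap('top','top0'); 
for s in(a,b): print(s['fx'],s['cx'],s['cy'],np.round(s['cam_to_world'],3).tolist())
cv2.imwrite('pics/both.png',cv2.resize(np.vstack([a['frame'],b['frame']]),None,fx=.78,fy=.78))
print(sense())
E
```

```text
pics
439.0372434483492 257.3840599934134 193.363475089874 [[0.84, -0.308, 0.447, 129.309], [-0.543, -0.474, 0.693, -820.645], [-0.002, -0.825, -0.565, 634.983], [0.0, 0.0, 0.0, 1.0]]
467.70250295707774 254.02966014919065 195.1702839985819 [[0.026, -0.994, 0.102, 462.302], [-1.0, -0.026, -0.007, -114.199], [0.01, -0.102, -0.995, 1422.544], [0.0, 0.0, 0.0, 1.0]]
{'time': 0.1, 'joint_pos': array([ 6.60936391e+01,  7.51263003e+00,  8.53242314e+01,  3.57854660e-04,
        8.72614407e+01, -4.89281363e+00]), 'qd': array([ 0.00477697, -0.05257397, -0.1362416 ,  0.0405109 ,  0.02669116,
        0.07575819]), 'joint_efforts': array([ 1.48415325e-03, -5.70947599e+01, -5.01944911e+01, -9.27967676e-05,
        8.01156799e-03,  2.17399116e-05]), 'tool_pos': array([195.29506249, 566.9247199 , 302.91852614]), 'tcp_rot': array([-1.79902087e+02, -8.74049204e-03,  1.60986428e+02]), 'ft_force': array([-0.0251787 ,  0.01928716,  0.32137615]), 'wrist_torque': array([ 0.02702735, -0.02619279, -0.01525781]), 'grip_force': 0.0, 'finger_gap': 85.49522584448992}
```

View pics/top0.png

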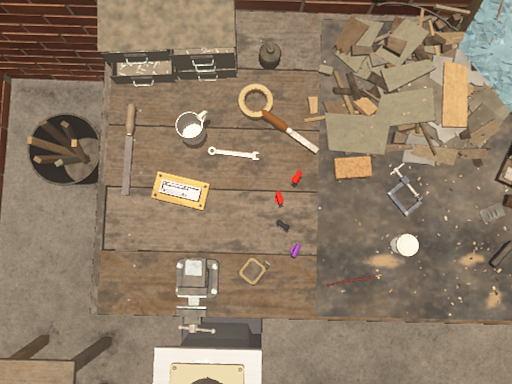

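View pics/scene0.png

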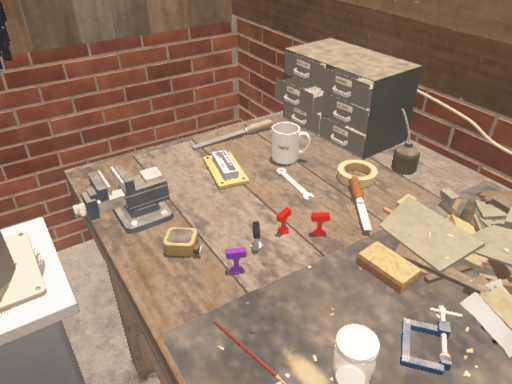

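The top view shows the black stud handle at (283,225). Its look-alikes are red (279,198), red (297,177) and purple (295,250); other dark items are the spanner (233,153) and tape measure (254,270). The track is at (180,191). In the scene view the black handle is at (256,232), red at (284,220) and (320,222), purple at (236,258). I choose the black one and check it in a close crop.

```bash
python3 - <<'E'
from h import *
a=load('scene0')['frame'];b=load('top0')['frame']
def c(f,x,y,w,h): return cv2.resize(f[y:y+h,x:x+w],(400,300),interpolation=cv2.INTER_CUBIC)
cv2.imwrite('pics/crop1.png',np.vstack([np.hstack([c(b,145,165,72,54),c(a,190,140,72,54)]),np.hstack([c(b,250,190,72,54),c(a,220,200,72,54)])]))
s=load('top0')
for n,u,v,z in(('handle',283,225,50),('track',181,191,30),('mug',190,127,90),('spanner',233,153,8),('tape',254,270,30)): print(n,onz(s,u,v,z).round())
E
```

```text
handle [ 518. -211.   50.]
track [612.  95.  30.]
mug [793.  67.  90.]
spanner [736. -56.   8.]
tape [ 384. -130.   30.]
```

View pics/crop1.png

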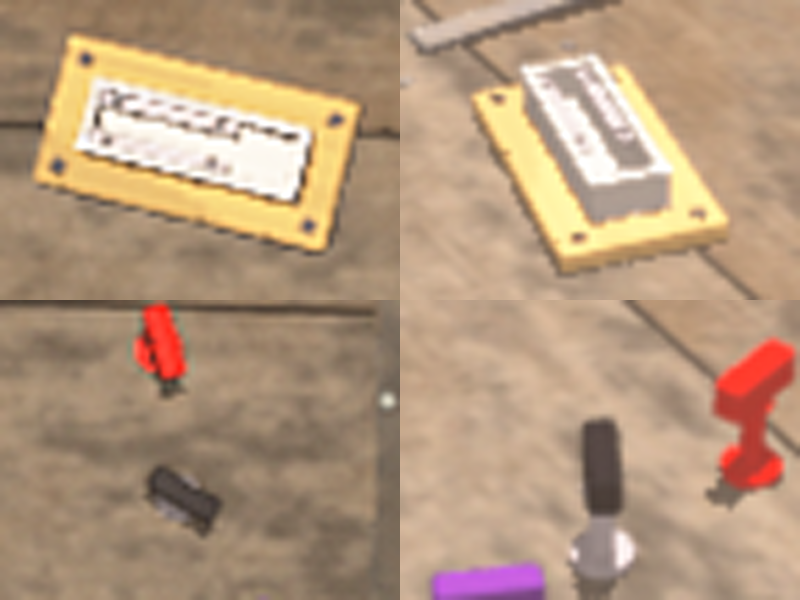

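Crop check: the black handle on a bright steel stem and foot is the right stud (top ≈(283,225)). The purple and red ones are coloured throughout. Which track end is the mouth is still unclear, so I'll look with the wrist camera on the way.

Call:
servo_tool(
  plan=[
    [[0.028, -0.037, 0, -8, 0.085], [0.028, -0.037, 0, -8, 0.085], [0.028, -0.037, 0, -8, 0.085], [0.028, -0.037, 0, -8, 0.085], [0.028, -0.037, 0, -8, 0.085], [0.028, -0.037, 0, -8, 0.085], [0.028, -0.037, 0, -8, 0.085], [0.028, -0.037, 0, -8, 0.085], [0.028, -0.037, 0, -8, 0.085], [0.028, -0.037, 0, -8, 0.085]],
  ],
)

```text
time: 1.1
tool_pos: [476.1, 195.5, 303.6]
tcp_rot: [-180.0, 0.0, 80.7]
ft_force: [0.2, 0.7, 1.1]
finger_gap: 85.0
grip_force: 0.0
```

Call:
servo_tool(
  plan=[
    [[0.03, -0.035, 0, -5, 0.085], [0.03, -0.035, 0, 0, 0.085], [0, -0.035, 0, 0, 0.085], [0, 0, 0, 0, 0.085]],
  ],
)

```text
time: 1.5
tool_pos: [535.8, 88.3, 302.9]
tcp_rot: [-179.9, 0.1, 75.7]
ft_force: [0.4, 1.2, -0.4]
finger_gap: 84.8
grip_force: 0.0
```

```bash
python3 - <<'E'
from h import *
a=snap('wrist','w1'); t=sense(); print(a['fx'],a['cx'],a['cy'],np.round(a['cam_to_world'],3).tolist(),t['tool_pos'],t['tcp_rot'],t['joint_pos'],t['time'])
E
```

```text
297.3186396354542 249.94761726708956 193.40793059215017 [[0.97, -0.231, -0.08, 556.983], [-0.245, -0.92, -0.306, 166.106], [-0.003, 0.317, -0.949, 372.907], [0.0, 0.0, 0.0, 1.0]] [535.47175691  90.36156656 303.12225613] [-1.79917843e+02  3.36443742e-02  7.57821113e+01] [ 4.17165622e+00 -1.26091201e+00  9.43975957e+01 -6.01605967e-03
  8.69518923e+01  1.83898936e+01] 1.55
```

View pics/w1.png

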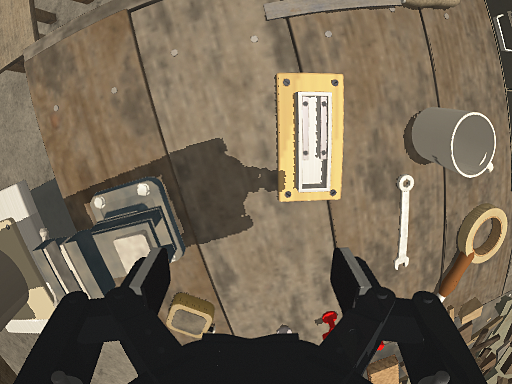

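The wrist view shows the track at (309,137), apparently with lips and slot in the upper part (v 95–155) and the open mouth in the lower part (v 160–190, world −y side). I measure it now from the plate's outline and enlarge the view to confirm the mouth.

```bash
cat > trk.py <<'E'
from h import *
def plate(name,box,fish):
    s=load(name); f=s['frame']; hsv=cv2.cvtColor(f,cv2.COLOR_BGR2HSV)
    m=np.zeros(f.shape[:2],np.uint8); x0,y0,x1,y1=box
    q=cv2.inRange(hsv,(15,80,140),(35,255,255)); m[y0:y1,x0:x1]=q[y0:y1,x0:x1]
    m=cv2.morphologyEx(m,cv2.MORPH_CLOSE,np.ones((3,3)))
    c=max(cv2.findContours(m,cv2.RETR_EXTERNAL,cv2.CHAIN_APPROX_NONE)[0],key=cv2.contourArea)[:,0]
    P=np.array([onz(s,u,v,12,fish)[:2] for u,v in c],np.float32)
    r_=cv2.minAreaRect(P); b=cv2.boxPoints(r_)
    e=[b[1]-b[0],b[2]-b[1]]; e=max(e,key=np.linalg.norm); e=e if e[1]>0 else -e
    print(name,np.round(r_[0],1),np.round(r_[1],1),'axis deg',np.degrees(np.arctan2(e[1],e[0])).round(2))
E
python3 - <<'E'
from trk import *
plate('w1',(265,60,355,210),True); plate('top0',(140,160,220,220),False)
f=load('w1')['frame']; cv2.imwrite('pics/c2.png',cv2.resize(f[65:210,260:360],None,fx=4,fy=4,interpolation=cv2.INTER_CUBIC))
E
```

```text
w1 [625.3  99.2] [195.4 101.5] axis deg 79.26
top0 [619.3 103. ] [180.1 241.5] axis deg 91.56
```

View pics/c2.png

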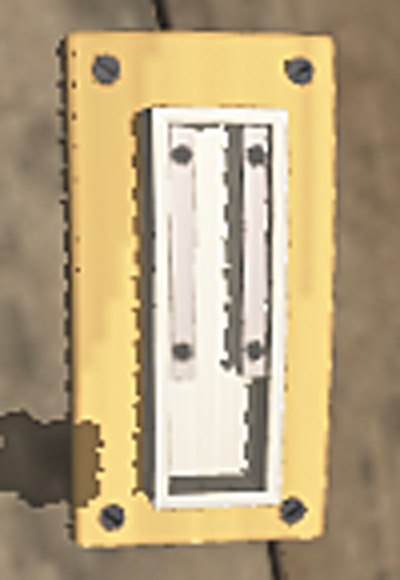

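The crop confirms the lips end at crop row ≈378, so the open mouth is the lower end (world −y). I'll take pose from the plate screws and rim corners.

```bash
python3 - <<'E'
from h import *
s=load('w1')
def fit(name,P,z,fish):
    s=load(name); Q=np.array([onz(s,u,v,z,fish)[:2] for u,v in P])
    a=(Q[0]+Q[1]-Q[2]-Q[3])/2; x=(Q[1]+Q[2]-Q[0]-Q[3])/2
    print(name,z,Q.mean(0).round(1),'len',np.linalg.norm(a).round(1),np.linalg.norm(x).round(1),'ax',np.degrees(np.arctan2(a[1],a[0])).round(1),np.degrees(np.arctan2(x[1],x[0])).round(1))
w=lambda L:[(260+a/4-.375,65+b/4-.375) for a,b in L]
fit('w1',w([(106,70),(300,70),(292,510),(112,517)]),12,True)
fit('w1',w([(155,108),(288,108),(281,506),(158,508)]),34,True)
k=72/400; t=lambda L:[(145+a*k,165+b*k) for a,b in L]
fit('top0',t([(57,165),(86,60),(336,119),(308,226)]),12,False)
# stud handle in top and scene
for n,box in(('top0',(272,215,296,236)),('scene0',(245,215,268,242))):
    s=load(n);f=s['frame'];x0,y0,x1,y1=box
    m=(f[y0:y1,x0:x1].max(2)<75).astype(np.uint8); c=max(cv2.findContours(m,0,1)[0],key=cv2.contourArea)
    r_=cv2.minAreaRect(c); u,v=np.array(r_[0])+(x0,y0); print(n,(u,v),r_[1:])
    print(onz(s,u,v,52 if n=='top0' else 48).round(1))
E
```

```text
w1 12 [617.5  99.8] len 140.9 60.0 ax 78.0 -11.6
w1 34 [617.8  98.3] len 119.3 38.8 ax 78.1 -12.2
top0 12 [615.4  99.3] len 140.8 60.0 ax 78.0 -12.6
top0 (np.float64(281.7831859588623), np.float64(226.24778747558594)) ((12.793804168701172, 2.9162344932556152), 41.18592834472656)
[ 514.1 -207.4   52. ]
scene0 (np.float64(257.0), np.float64(237.0)) ((0.0, 0.0), 0.0)
[ 506.2 -234.3   48. ]
```

Call:
servo_tool(
  plan=[
    [[0, -0.03, 0, -5, 0.085], [0, -0.04, 0, -5, 0.085], [0, -0.04, 0, -5, 0.085], [0, -0.04, 0, -3, 0.085], [0, -0.04, 0, 0, 0.085], [0, -0.02, 0, 0, 0.085], [0, 0, 0, 0, 0.085]],
  ],
)

```text
time: 2.25
tool_pos: [535.3, -119.0, 303.7]
tcp_rot: [-180.0, 0.0, 57.9]
ft_force: [-0.1, 0.7, -0.8]
finger_gap: 85.0
grip_force: 0.0
```

```bash
python3 - <<'E'
from h import *
a=snap('wrist','w2'); t=sense(); print(np.round(a['cam_to_world'],3).tolist(),t['tool_pos'],t['tcp_rot'],t['time'])
T=np.linalg.inv(a['cam_to_world'])
for p in((518,-211,46),(t['tool_pos'][0],t['tool_pos'][1],46)):
    q=T@[*p,1]; th=np.arctan2(np.hypot(*q[:2]),q[2]); print(a['cx']+a['fx']*th*q[0]/np.hypot(*q[:2]),a['cy']+a['fx']*th*q[1]/np.hypot(*q[:2]))
E
```

```text
[[0.848, -0.503, -0.168, 579.388], [-0.53, -0.805, -0.267, -51.198], [-0.001, 0.315, -0.949, 373.798], [0.0, 0.0, 0.0, 1.0]] [ 535.35961526 -117.51911591  303.66553002] [-1.79966540e+02 -2.23488585e-02  5.79242428e+01] 2.3
276.7406181616489 238.7303121681279
248.43240046140002 168.8100062736752
```

View pics/w2.png

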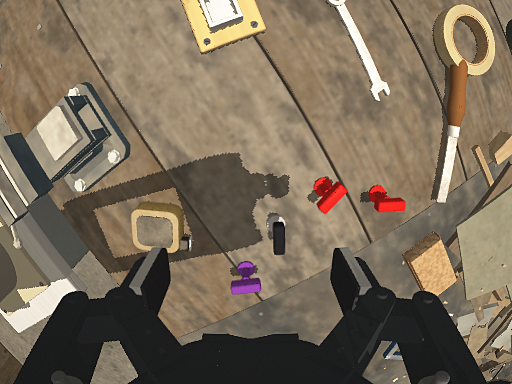

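The black handle sits at (279,237) with its foot at (276,222). Neighbours are purple (245,280) and red (328,195). I measure it and compute the approach.

```bash
cat > m.py <<'E'
from h import *
def stud(name,box,thr=50,z=50):
    s=load(name);f=s['frame'];x0,y0,x1,y1=box
    m=(f[y0:y1,x0:x1].max(2)<thr).astype(np.uint8)
    c=max(cv2.findContours(m,0,1)[0],key=cv2.contourArea)
    P=np.array([onz(s,u+x0,v+y0,z,True)[:2] for u,v in c[:,0]],np.float32)
    q=cv2.minAreaRect(P); b=cv2.boxPoints(q); e=max([b[1]-b[0],b[2]-b[1]],key=np.linalg.norm)
    print(name,'px',c[:,0].min(0)+(x0,y0),c[:,0].max(0)+(x0,y0),'centre',np.round(q[0],1),'size',np.round(q[1],1),'ax',np.degrees(np.arctan2(e[1],e[0]))%180)
E
python3 - <<'E'
from m import *
stud('w2',(262,208,295,262),50,50); stud('w2',(262,208,295,262),35,50)
s=load('w2')
for n,u,v,z in (('foot',276,222,3),('purple',245,280,50),('redfoot',322,186,3),('red',330,197,50)): print(n,onz(s,u,v,z,True).round(1))
f=s['frame'];cv2.imwrite('pics/c3.png',cv2.resize(f[205:265,255:305],None,fx=8,fy=8,interpolation=cv2.INTER_CUBIC))
E
```

```text
w2 px [273 222] [284 254] centre [ 520.9 -209.7] size [44.4 13.5] ax 60.67155
w2 px [273 222] [284 253] centre [ 521.2 -209.1] size [42.7 13.5] ax 60.631454
foot [ 521.9 -209.1    3. ]
purple [ 452.9 -240.3   50. ]
redfoot [ 600.3 -197.4    3. ]
red [ 599.7 -196.1   50. ]
```

View pics/c3.png

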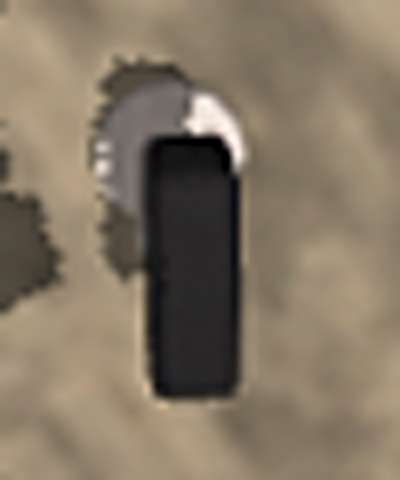

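Call:
servo_tool(
  plan=[
    [[-0.007, -0.045, 0, 2.7, 0.05], [-0.007, -0.046, 0, 0, 0.05], [0, 0, -0.05, 0, 0.05], [0, 0, -0.05, 0, 0.05], [0, 0, -0.04, 0, 0.05], [0, 0, 0, 0, 0.05]],
  ],
)

```text
time: 2.9
tool_pos: [517.8, -204.7, 156.9]
tcp_rot: [-179.3, -0.0, 60.8]
ft_force: [-1.0, 1.5, -0.1]
finger_gap: 49.7
grip_force: 0.0
```

```bash
python3 - <<'E'
from h import *
a=snap('wrist','w3'); t=sense(); print(t['tool_pos'],t['tcp_rot'],t['finger_gap'],t['time'])
E
```

```text
[ 519.81336905 -205.92091776  161.02221597] [-1.79589367e+02 -1.18913853e-02  6.07910958e+01] 50.1508226268782 2.95
```

View pics/w3.png

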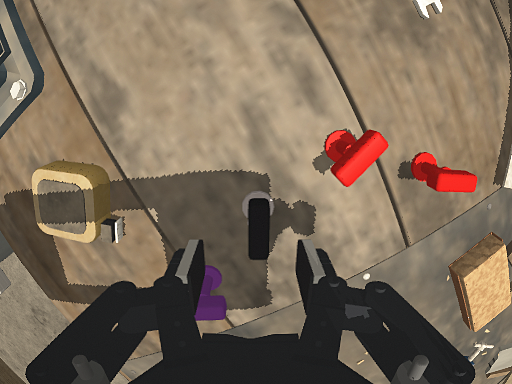

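The handle is at (258,228), between the two fingers (tips at ~(203,243) and (298,243)). The purple look-alike is just beyond the left finger, at (208,290). I remeasure for the final offset and check that clearance.

```bash
python3 - <<'E'
from m import *
stud('w3',(244,194,274,264),38,50)
s=load('w3')
for n,u,v,z in (('foot',257,205,3),('purpletop',210,297,55),('purple far edge',212,318,55)): print(n,onz(s,u,v,z,True).round(1))
t=sense(); print(t['tool_pos'],t['tcp_rot'])
E
```

```text
w3 px [248 198] [269 259] centre [ 521.1 -210.4] size [44.7 13.6] ax 62.108887
foot [ 520.5 -210.1    3. ]
purpletop [ 465.  -239.6   55. ]
purple far edge [ 454.8 -258.1   55. ]
[ 519.81336905 -205.92091776  161.02221597] [-1.79589367e+02 -1.18913853e-02  6.07910958e+01]
```

Call:
servo_tool(
  plan=[
    [[0, -0.002, -0.02, 0, 0.05], [0, 0, -0.02, 0, 0.05], [0, 0, -0.02, 0, 0.05], [0, 0, 0, 0, 0.05], [0, 0, 0, 0, 0.05]],
  ],
)

```text
time: 3.45
tool_pos: [523.0, -210.6, 106.6]
tcp_rot: [179.8, -0.0, 60.7]
ft_force: [-0.4, 0.3, 0.8]
finger_gap: 50.0
grip_force: 0.0
```

Call:
servo_tool(
  plan=[
    [[0, 0, 0, 0, 0.01], [0, 0, 0, 0, 0.01], [0, 0, 0, 0, 0.01], [0, 0, 0, 0, 0.01], [0, 0, 0, 0, 0.01], [0, 0, 0, 0, 0.01]],
  ],
  force=60,
)

```text
time: 4.05
tool_pos: [522.4, -211.1, 105.5]
tcp_rot: [179.9, -0.0, 60.7]
ft_force: [-1.1, 1.3, 8.1]
finger_gap: 12.8
grip_force: 60.6
```

Call:
servo_tool(
  plan=[
    [[0, 0, 0.02, 0, 0.01], [0, 0, 0.04, 0, 0.01], [0.014, 0.045, 0.01, 3, 0.01], [0.014, 0.045, 0, 3, 0.01], [0.014, 0.045, 0, 3, 0.01], [0.015, 0.045, 0, 3, 0.01], [0.015, 0.045, 0, 3, 0.01], [0.015, 0.045, 0, 2.3, 0.01], [0, 0, 0, 0, 0.01], [0, 0, 0, 0, 0.01]],
  ],
)

```text
time: 5.05
tool_pos: [608.4, 60.5, 173.7]
tcp_rot: [-180.0, 0.0, 78.1]
ft_force: [-0.9, -1.1, -1.1]
finger_gap: 13.0
grip_force: 59.6
```

```bash
python3 - <<'E'
from h import *
for i in range(4):
    t=sense(); a=snap('wrist',f'w4_{i}'); print(t['tool_pos'].round(1),t['tcp_rot'].round(2),t['ft_force'].round(1),t['finger_gap'],t['time'])
f=a['frame']; cv2.imwrite('pics/c4.png',cv2.resize(f[100:300,150:350],(600,600),interpolation=cv2.INTER_CUBIC))
E
```

```text
[608.4  60.5 173.7] [-1.7998e+02  2.0000e-02  7.8120e+01] [-0.9 -1.1 -1.1] 12.978031197785148 5.05
[608.1  59.3 173.6] [-1.7996e+02  4.0000e-02  7.8020e+01] [ 0.3  0.7 -1.3] 12.398845376914725 5.1
[608.1  58.6 173.7] [-1.7997e+02  3.0000e-02  7.7950e+01] [ 0.2 -0.2 -1. ] 12.743849902720807 5.15
[608.1  58.1 173.7] [-1.7997e+02  3.0000e-02  7.7910e+01] [ 0.7  0.3 -1.6] 12.58493243457658 5.2
```

View pics/c4.png

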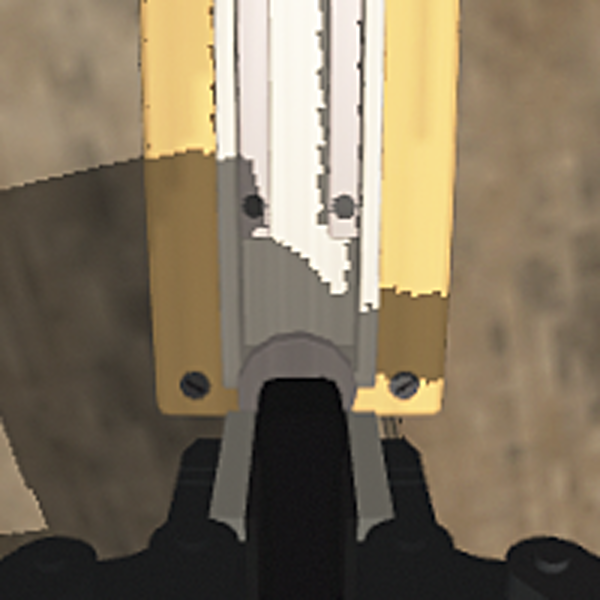

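Stud is held upright, its foot disc at crop (297,375) centred over the channel. Plate screws are at (195,385) and (404,385), lip screws at (253,207) and (344,207). I compute the remaining offset from these.

```bash
python3 - <<'E'
from h import *
s=load('w4_3'); px=lambda a,b:(150+(a+.5)/3-.5,100+(b+.5)/3-.5)
P=lambda a,b,z:onz(s,*px(a,b),z,True)
c,q=np.cos(np.radians(78)),np.sin(np.radians(78)); ey=np.array([c,q]);ex=np.array([q,-c])
o=np.array([616.8,99.4])
def tf(p): d=p[:2]-o; return np.round([d@ex,d@ey],1)
for n,L,z in(('plate screws',[(195,385),(404,385)],12),('rim up',[(217,100),(382,100)],34),('rim low',[(222,300),(376,300)],34),('lip screws',[(253,207),(344,207)],30),('foot sides',[(240,372),(355,372)],73),('foot front',[(297,333)],75),('handle end',[(262,380),(347,380)],125)):
    print(n,[tf(P(*l,z)) for l in L],'mid',np.mean([tf(P(*l,z)) for l in L],0).round(1))
t=sense();print('tcp',tf(t['tool_pos']),t['tool_pos'],t['tcp_rot'])
E
```

```text
plate screws [array([-29.4, -70.3]), array([ 30.7, -70.2])] mid [  0.7 -70.2]
rim up [array([-18.7,  13.6]), array([20.3, 13.6])] mid [ 0.8 13.6]
rim low [array([-18.6, -36.4]), array([ 19.9, -36.4])] mid [  0.6 -36.4]
lip screws [array([-10.7, -13.5]), array([ 11.8, -13.5])] mid [  0.6 -13.5]
foot sides [array([-11.6, -38.6]), array([ 12.6, -38.6])] mid [  0.5 -38.6]
foot front [array([  0.4, -29. ])] mid [  0.4 -29. ]
handle end [array([ -4.4, -16.5]), array([  8. , -16.5])] mid [  1.8 -16.5]
tcp [  0.1 -42.4] [608.13011425  57.93955236 173.77212925] [-1.79977151e+02  1.96535902e-02  7.78828350e+01]
```

Call:
servo_tool(
  plan=[
    [[0, 0.002, -0.015, 0, 0.01], [0, 0, -0.015, 0, 0.01], [0, 0, 0, 0, 0.01], [0, 0, 0, 0, 0.01]],
  ],
)

```text
time: 5.65
tool_pos: [607.4, 61.0, 142.3]
tcp_rot: [-179.8, 0.0, 78.0]
ft_force: [0.7, 0.1, -1.0]
finger_gap: 12.4
grip_force: 59.7
```

```bash
cat > w.py <<'E'
from h import *
import sys
o=np.array([616.8,99.4])+.6*np.array([.978,-.208]); c,q=np.cos(np.radians(78)),np.sin(np.radians(78))
def st():
    t=sense(); d=t['tool_pos'][:2]-o; print('tcp tf',np.round([d[0]*q-d[1]*c,d[0]*c+d[1]*q],1),t['tool_pos'].round(1),t['tcp_rot'].round(1),'F',t['ft_force'].round(1),'M',t['wrist_torque'].round(2),round(t['finger_gap'],1),round(t['time'],2))
if __name__=='__main__':
    for i in range(3):
        st(); snap('wrist',sys.argv[1])
    f=load(sys.argv[1])['frame']; cv2.imwrite(f'pics/{sys.argv[1]}c.png',cv2.resize(f[100:300,150:350],(600,600),interpolation=cv2.INTER_CUBIC))
E
python3 w.py w5
```

```text
tcp tf [ -1.8 -39.5] [607.4  61.  142.3] [-179.8    0.    78. ] F [ 0.7  0.1 -1. ] M [-0.01 -0.01 -0.01] 12.4 5.65
tcp tf [ -1.1 -39.3] [608.1  61.1 143.3] [-179.9    0.    78. ] F [-0.3  0.5 -1. ] M [ 0.02  0.01 -0.02] 12.9 5.7
tcp tf [ -0.7 -39.1] [608.6  61.2 144. ] [180.  -0.  78.] F [ 0.4 -0.5 -0.5] M [-0.01 -0.01  0.01] 12.9 5.75
```

View pics/w5c.png

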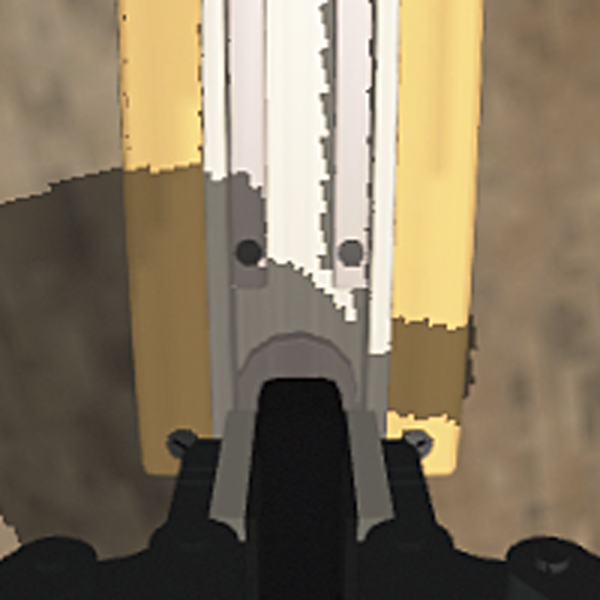

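View: foot disc front at crop row 333, sides 240/355; the lips end at row 288; plate screws at (182,443) and (419,443). The foot is above the mouth and aligned. I check the y and x offsets numerically.

```bash
python3 - <<'E'
from w import *
s=load('w5'); px=lambda a,b:(150+(a+.5)/3-.5,100+(b+.5)/3-.5)
def P(a,b,z):
    d=onz(s,*px(a,b),z,True)[:2]-o; return np.round([d[0]*q-d[1]*c,d[0]*c+d[1]*q],1)
print('screws',P(182,443,12),P(419,443,12),'foot',P(240,372,43),P(355,372,43),P(297,333,45),'lip end',P(250,288,28),P(350,288,28),'rim',P(207,300,34),P(389,300,34)); st()
E
```

```text
screws [-30.3 -69.9] [ 31.  -69.8] foot [-12.4 -35.6] [ 11.8 -35.5] [ -0.4 -25.9] lip end [-10.8 -22. ] [ 11.2 -22. ] rim [-19.8 -22.7] [ 19.3 -22.7]
tcp tf [ -0.5 -39. ] [608.8  61.2 144.4] [180.  -0.  78.] F [ 1.4 -0.6 -0.8] M [ 0.02 -0.01 -0.01] 12.8 5.8
```

Call:
servo_tool(
  plan=[
    [[0, -0.001, -0.006, 0, 0.01], [0, 0, -0.006, 0, 0.01], [0, 0, -0.005, 0, 0.01], [0, 0, -0.004, 0, 0.01], [0, 0, 0, 0, 0.01], [0, 0, 0, 0, 0.01], [0, 0, 0, 0, 0.01]],
  ],
)

```text
time: 6.5
tool_pos: [608.6, 60.3, 123.2]
tcp_rot: [180.0, -0.0, 78.0]
ft_force: [0.8, -0.1, -0.2]
finger_gap: 12.7
grip_force: 59.7
```

Call:
servo_tool(
  plan=[
    [[0, 0, -0.001, 0, 0.01], [0, 0, -0.001, 0, 0.01], [0, 0, 0, 0, 0.01], [0, 0, 0, 0, 0.01]],
  ],
)

```text
time: 6.9
tool_pos: [608.4, 60.3, 120.9]
tcp_rot: [-180.0, -0.0, 78.0]
ft_force: [0.2, -0.4, -1.5]
finger_gap: 12.9
grip_force: 59.7
```

Call:
servo_tool(
  plan=[
    [[0, 0, -0.001, 0, 0.01], [0, 0, 0, 0, 0.01], [0, 0, -0.001, 0, 0.01], [0, 0, 0, 0, 0.01], [0, 0, 0, 0, 0.01]],
  ],
)

```text
time: 7.4
tool_pos: [608.5, 60.3, 119.6]
tcp_rot: [180.0, -0.0, 78.0]
ft_force: [-3.6, -0.1, 4.8]
finger_gap: 13.4
grip_force: 60.6
```

Call:
servo_tool(
  plan=[
    [[0, 0, -0.0005, 0, 0.01], [0, 0, 0, 0, 0.01], [0, 0, 0, 0, 0.01]],
  ],
)

```text
time: 7.7
tool_pos: [608.6, 60.3, 119.5]
tcp_rot: [180.0, -0.0, 78.0]
ft_force: [-5.7, 0.8, 9.7]
finger_gap: 12.5
grip_force: 61.3
```

Call:
servo_tool(
  plan=[
    [[-0.0005, 0, 0.0015, 0, 0.01], [0, 0, 0, 0, 0.01], [0, 0, 0, 0, 0.01], [0, 0, 0, 0, 0.01]],
  ],
)

```text
time: 8.1
tool_pos: [607.9, 60.3, 119.7]
tcp_rot: [-180.0, 0.0, 78.0]
ft_force: [0.4, 0.5, -0.6]
finger_gap: 12.8
grip_force: 59.8
```

Call:
servo_tool(
  plan=[
    [[0.0006, 0.0029, 0.0003, 0, 0.01], [0.0011, 0.0049, 0, 0, 0.01], [0.001, 0.0049, 0, 0, 0.01], [0.0011, 0.0049, 0, 0, 0.01], [0.001, 0.0049, 0, 0, 0.01], [0, 0, 0, 0, 0.01], [0, 0, 0, 0, 0.01]],
  ],
)

```text
time: 8.8
tool_pos: [612.7, 83.0, 120.1]
tcp_rot: [-180.0, 0.0, 78.0]
ft_force: [0.6, -0.0, -1.3]
finger_gap: 12.9
grip_force: 59.7
```

Call:
servo_tool(
  plan=[
    [[0.001, 0.0049, 0, 0, 0.01], [0.0011, 0.0049, 0, 0, 0.01], [0.001, 0.0049, 0, 0, 0.01], [0.001, 0.0049, 0, 0, 0.01], [0.0011, 0.0049, 0, 0, 0.01], [0.001, 0.0049, 0, 0, 0.01], [0.001, 0.0049, 0, 0, 0.01], [0.0011, 0.0049, 0, 0, 0.01], [0, 0, 0, 0, 0.01], [0, 0, 0, 0, 0.01]],
  ],
)

```text
time: 9.8
tool_pos: [621.0, 122.1, 120.1]
tcp_rot: [-180.0, 0.0, 78.0]
ft_force: [0.2, -0.7, -0.7]
finger_gap: 12.4
grip_force: 59.7
```

Call:
servo_tool(
  plan=[
    [[0.0008, 0.0039, 0, 0, 0.01], [0.0008, 0.0039, 0, 0, 0.01], [0.0004, 0.002, 0, 0, 0.01], [0, 0, 0, 0, 0.01], [0, 0, 0, 0, 0.01]],
  ],
)

```text
time: 10.3
tool_pos: [623.0, 131.9, 120.2]
tcp_rot: [180.0, 0.0, 78.0]
ft_force: [-0.3, -0.2, -1.4]
finger_gap: 12.4
grip_force: 59.7
```

Call:
servo_tool(
  plan=[
    [[0.0004, 0.002, 0, 0, 0.01], [0.0004, 0.002, 0, 0, 0.01], [0, 0, 0, 0, 0.01], [0.0002, 0.001, 0, 0, 0.01], [0, 0, 0, 0, 0.01], [0, 0, 0, 0, 0.01]],
  ],
)

```text
time: 10.9
tool_pos: [624.0, 136.8, 120.2]
tcp_rot: [-180.0, 0.0, 78.0]
ft_force: [-0.1, -0.3, -0.8]
finger_gap: 12.3
grip_force: 59.7
```

Call:
servo_tool(
  plan=[
    [[0.0002, 0.001, 0, 0, 0.01], [0, 0, 0, 0, 0.01], [0, 0, 0, 0, 0.01]],
  ],
)

```text
time: 11.2
tool_pos: [624.2, 137.8, 120.2]
tcp_rot: [-180.0, 0.0, 78.0]
ft_force: [-0.6, 0.7, -1.5]
finger_gap: 12.6
grip_force: 59.7
```

Call:
servo_tool(
  plan=[
    [[0.0001, 0.0005, 0, 0, 0.01], [0, 0, 0, 0, 0.01], [0, 0, 0, 0, 0.01]],
  ],
)

```text
time: 11.5
tool_pos: [624.3, 138.3, 120.2]
tcp_rot: [-180.0, -0.0, 78.0]
ft_force: [-0.2, 0.3, -0.6]
finger_gap: 12.7
grip_force: 59.7
```

Call:
servo_tool(
  plan=[
    [[0.0001, 0.0005, 0, 0, 0.01], [0, 0, 0, 0, 0.01], [0.0001, 0.0005, 0, 0, 0.01], [0, 0, 0, 0, 0.01], [0, 0, 0, 0, 0.01]],
  ],
)

```text
time: 12.0
tool_pos: [624.5, 139.3, 120.2]
tcp_rot: [-180.0, -0.0, 78.0]
ft_force: [-0.2, 0.1, -0.7]
finger_gap: 12.7
grip_force: 59.7
```

Call:
servo_tool(
  plan=[
    [[0.0001, 0.0005, 0, 0, 0.01], [0, 0, 0, 0, 0.01], [0, 0, 0, 0, 0.01]],
  ],
)

```text
time: 12.3
tool_pos: [624.6, 139.8, 120.2]
tcp_rot: [-180.0, 0.0, 78.0]
ft_force: [-0.3, -0.4, -0.5]
finger_gap: 12.8
grip_force: 59.7
```

Call:
servo_tool(
  plan=[
    [[0.0001, 0.0005, 0, 0, 0.01], [0, 0, 0, 0, 0.01], [0, 0, 0, 0, 0.01]],
  ],
)

```text
time: 12.6
tool_pos: [624.7, 140.3, 120.2]
tcp_rot: [180.0, 0.0, 78.0]
ft_force: [0.1, 0.5, -1.4]
finger_gap: 12.8
grip_force: 59.7
```

Call:
servo_tool(
  plan=[
    [[0.0001, 0.0005, 0, 0, 0.01], [0, 0, 0, 0, 0.01], [0, 0, 0, 0, 0.01]],
  ],
)

```text
time: 12.9
tool_pos: [624.8, 140.8, 120.2]
tcp_rot: [-180.0, 0.0, 78.0]
ft_force: [-0.2, 0.3, -0.4]
finger_gap: 12.7
grip_force: 59.7
```

Call:
servo_tool(
  plan=[
    [[0.0001, 0.0005, 0, 0, 0.01], [0, 0, 0, 0, 0.01], [0, 0, 0, 0, 0.01]],
  ],
)

```text
time: 13.2
tool_pos: [624.9, 141.2, 120.2]
tcp_rot: [-180.0, 0.0, 78.0]
ft_force: [-0.6, -1.0, -0.3]
finger_gap: 12.8
grip_force: 59.7
```

Call:
servo_tool(
  plan=[
    [[0.0001, 0.0005, 0, 0, 0.01], [0, 0, 0, 0, 0.01], [0, 0, 0, 0, 0.01]],
  ],
)

```text
time: 13.5
tool_pos: [625.0, 141.4, 120.2]
tcp_rot: [-180.0, 0.0, 78.0]
ft_force: [-1.8, -3.6, 0.6]
finger_gap: 12.8
grip_force: 59.8
```

Call:
servo_tool(
  plan=[
    [[0, 0.0003, 0, 0, 0.01], [0, 0, 0, 0, 0.01], [0, 0, 0, 0, 0.01]],
  ],
)

```text
time: 13.8
tool_pos: [625.0, 141.6, 120.2]
tcp_rot: [-180.0, 0.0, 78.0]
ft_force: [-1.0, -5.0, 1.0]
finger_gap: 13.1
grip_force: 59.8
```

Call:
servo_tool(
  plan=[
    [[-0.0002, -0.0015, 0, 0, 0.01], [0, 0, 0.001, 0, 0.01], [0, 0, 0, 0, 0.01], [0, 0, 0, 0, 0.01]],
  ],
)

```text
time: 14.2
tool_pos: [624.9, 140.9, 121.3]
tcp_rot: [180.0, -0.0, 78.0]
ft_force: [1.1, -0.6, -0.9]
finger_gap: 12.7
grip_force: 59.6
```

Call:
servo_tool(
  plan=[
    [[0, 0, 0.0005, 0, 0.01], [0, 0, 0, 0, 0.01], [0, 0, 0.0005, 0, 0.01], [0, 0, 0, 0, 0.01], [0, 0, 0, 0, 0.01]],
  ],
)

```text
time: 14.7
tool_pos: [624.8, 140.6, 122.2]
tcp_rot: [180.0, -0.0, 78.0]
ft_force: [0.4, 0.6, -0.9]
finger_gap: 12.9
grip_force: 59.6
```

Call:
servo_tool(
  plan=[
    [[0, 0, 0.0005, 0, 0.01], [0, 0, 0, 0, 0.01], [0, 0, 0, 0, 0.01]],
  ],
)

```text
time: 15.0
tool_pos: [624.9, 140.6, 122.8]
tcp_rot: [180.0, -0.0, 78.0]
ft_force: [-0.0, 0.3, -1.3]
finger_gap: 12.7
grip_force: 59.6
```

Call:
servo_tool(
  plan=[
    [[0, 0, 0.0005, 0, 0.01], [0, 0, 0, 0, 0.01], [0, 0, 0.0005, 0, 0.01], [0, 0, 0, 0, 0.01], [0, 0, 0, 0, 0.01]],
  ],
)

```text
time: 15.5
tool_pos: [624.9, 140.6, 123.7]
tcp_rot: [180.0, -0.0, 78.0]
ft_force: [-0.5, -0.1, -0.9]
finger_gap: 12.7
grip_force: 59.6
```

Call:
servo_tool(
  plan=[
    [[0, 0, 0.0005, 0, 0.01], [0, 0, 0, 0, 0.01], [0, 0, 0, 0, 0.01]],
  ],
)

```text
time: 15.8
tool_pos: [624.8, 140.6, 124.2]
tcp_rot: [180.0, -0.0, 78.0]
ft_force: [0.4, 0.7, -1.0]
finger_gap: 12.7
grip_force: 59.6
```

Call:
servo_tool(
  plan=[
    [[0, 0, 0.0005, 0, 0.01], [0, 0, 0, 0, 0.01], [0, 0, 0, 0, 0.01]],
  ],
)

```text
time: 16.1
tool_pos: [624.8, 140.6, 124.7]
tcp_rot: [-180.0, 0.0, 78.0]
ft_force: [0.4, -0.5, -0.9]
finger_gap: 12.6
grip_force: 59.6
```

Call:
servo_tool(
  plan=[
    [[0, 0, 0.0005, 0, 0.01], [0, 0, 0, 0, 0.01], [0, 0, 0, 0, 0.01]],
  ],
)

```text
time: 16.4
tool_pos: [624.9, 140.6, 125.2]
tcp_rot: [180.0, -0.0, 78.0]
ft_force: [0.0, 0.2, -2.0]
finger_gap: 12.8
grip_force: 59.6
```

Call:
servo_tool(
  plan=[
    [[0, 0, 0.0005, 0, 0.01], [0, 0, 0, 0, 0.01], [0, 0, 0, 0, 0.01]],
  ],
)

```text
time: 16.7
tool_pos: [624.9, 140.6, 125.7]
tcp_rot: [180.0, -0.0, 78.0]
ft_force: [-0.8, 0.2, -1.8]
finger_gap: 12.8
grip_force: 59.6
```

Call:
servo_tool(
  plan=[
    [[0, 0, 0.0005, 0, 0.01], [0, 0, 0, 0, 0.01], [0, 0, 0, 0, 0.01]],
  ],
)

```text
time: 17.0
tool_pos: [624.9, 140.6, 126.2]
tcp_rot: [180.0, -0.0, 78.0]
ft_force: [-0.5, -0.1, -1.1]
finger_gap: 12.7
grip_force: 59.6
```

Call:
servo_tool(
  plan=[
    [[0, 0, 0.0005, 0, 0.01], [0, 0, 0, 0, 0.01], [0, 0, 0, 0, 0.01]],
  ],
)

```text
time: 17.3
tool_pos: [624.7, 140.6, 126.6]
tcp_rot: [-180.0, 0.0, 78.0]
ft_force: [-0.3, -0.1, -1.9]
finger_gap: 12.2
grip_force: 59.4
```

Call:
servo_tool(
  plan=[
    [[0, 0, 0.0005, 0, 0.01], [0, 0, 0, 0, 0.01], [0, 0, 0, 0, 0.01]],
  ],
)

```text
time: 17.6
tool_pos: [624.6, 140.5, 126.7]
tcp_rot: [-180.0, 0.0, 78.0]
ft_force: [1.8, 0.2, -7.0]
finger_gap: 13.1
grip_force: 58.8
```

Call:
servo_tool(
  plan=[
    [[0, 0, 0.0005, 0, 0.01], [0, 0, 0, 0, 0.01], [0, 0, 0, 0, 0.01]],
  ],
)

```text
time: 17.9
tool_pos: [624.5, 140.5, 126.9]
tcp_rot: [-180.0, 0.0, 78.0]
ft_force: [4.0, 1.0, -15.2]
finger_gap: 12.9
grip_force: 58.4
```

Call:
servo_tool(
  plan=[
    [[0, 0, 0, 0, 0.01], [0, 0, 0, 0, 0.01], [0, 0, 0, 0, 0.01], [0, 0, 0, 0, 0.01], [0, 0, 0, 0, 0.01]],
  ],
)

```text
time: 18.4
tool_pos: [624.4, 140.5, 126.9]
tcp_rot: [-179.9, 0.0, 78.0]
ft_force: [5.5, 0.2, -19.9]
finger_gap: 12.7
grip_force: 58.3
```

Call:
servo_tool(
  plan=[
    [[0, 0, -0.0003, 0, 0.01], [0, 0, 0, 0, 0.01]],
  ],
)

```text
time: 18.6
tool_pos: [624.5, 140.5, 127.0]
tcp_rot: [-179.9, 0.0, 78.0]
ft_force: [3.3, 0.1, -20.4]
finger_gap: 12.7
grip_force: 58.5
```

Call:
servo_tool(
  plan=[
    [[0, 0, 0, 0, 0.01], [0, 0, 0, 0, 0.01], [0, 0, 0, 0, 0.01]],
  ],
)

```text
time: 18.9
tool_pos: [624.5, 140.5, 127.0]
tcp_rot: [-179.9, 0.0, 78.0]
ft_force: [3.6, -0.3, -21.6]
finger_gap: 12.6
grip_force: 58.4
```

Call:
servo_tool(
  plan=[
    [[0, 0, -0.0005, 0, 0.01], [0, 0, 0, 0, 0.01]],
  ],
)

```text
time: 19.1
tool_pos: [624.6, 140.6, 126.9]
tcp_rot: [-180.0, 0.0, 78.0]
ft_force: [1.7, -0.6, -19.5]
finger_gap: 13.2
grip_force: 58.8
```

Call:
servo_tool(
  plan=[
    [[0, 0, 0, 0, 0.01], [0, 0, 0, 0, 0.01]],
  ],
)

```text
time: 19.3
tool_pos: [624.6, 140.6, 126.9]
tcp_rot: [-180.0, 0.0, 78.0]
ft_force: [0.4, -0.7, -18.2]
finger_gap: 12.8
grip_force: 58.8
```

Call:
servo_tool(
  plan=[
    [[0, 0, -0.0001, 0, 0.01], [0, 0, 0, 0, 0.01], [0, 0, 0, 0, 0.01]],
  ],
)

```text
time: 19.6
tool_pos: [624.7, 140.6, 126.8]
tcp_rot: [-180.0, 0.0, 78.0]
ft_force: [-1.7, -1.0, -16.1]
finger_gap: 12.9
grip_force: 59.1
```

Call:
servo_tool(
  plan=[
    [[0, 0, 0, 0, 0.01], [0, 0, 0, 0, 0.01], [0, 0, 0, 0, 0.01]],
  ],
)

```text
time: 19.9
tool_pos: [624.7, 140.6, 126.8]
tcp_rot: [-180.0, 0.0, 78.0]
ft_force: [-0.6, -0.3, -15.3]
finger_gap: 12.9
grip_force: 59.2
```

Call:
servo_tool(
  plan=[
    [[0, 0, 0.0001, 0, 0.01], [0, 0, 0, 0, 0.01], [0, 0, 0, 0, 0.01], [0, 0, 0, 0, 0.01]],
  ],
)

```text
time: 20.3
tool_pos: [624.7, 140.5, 126.8]
tcp_rot: [-180.0, 0.0, 78.0]
ft_force: [-2.4, -1.1, -15.1]
finger_gap: 12.5
grip_force: 59.2
```

Call:
servo_tool(
  plan=[
    [[0, 0, 0, 0, 0.01], [0, 0, 0, 0, 0.01], [0, 0, 0, 0, 0.01], [0, 0, 0, 0, 0.01]],
  ],
)

```text
time: 20.7
tool_pos: [624.7, 140.6, 126.8]
tcp_rot: [-180.0, 0.0, 78.0]
ft_force: [-1.2, -0.6, -15.6]
finger_gap: 12.9
grip_force: 59.2
```

Call:
servo_tool(
  plan=[
    [[0, 0, 0, 0, 0.01], [0, 0, 0, 0, 0.01], [0, 0, 0, 0, 0.01], [0, 0, 0, 0, 0.01]],
  ],
)

```text
time: 21.1
tool_pos: [624.8, 140.6, 126.8]
tcp_rot: [-180.0, 0.0, 78.0]
ft_force: [-2.6, -0.7, -16.6]
finger_gap: 12.7
grip_force: 59.2
```

Call:
servo_tool(
  plan=[
    [[0, 0, 0, 0, 0.01], [0, 0, 0, 0, 0.01], [0, 0, 0, 0, 0.01], [0, 0, 0, 0, 0.01], [0, 0, 0, 0, 0.01], [0, 0, 0, 0, 0.01]],
  ],
)

```text
time: 21.7
tool_pos: [624.8, 140.6, 126.8]
tcp_rot: [-180.0, 0.0, 78.0]
ft_force: [-1.5, -0.6, -16.7]
finger_gap: 12.8
grip_force: 59.2
```

Call:
servo_tool(
  plan=[
    [[0, 0, 0, 0, 0.01], [0, 0, 0, 0, 0.01], [0, 0, 0, 0, 0.01], [0, 0, 0, 0, 0.01], [0, 0, 0, 0, 0.01], [0, 0, 0, 0, 0.01]],
  ],
)

```text
time: 22.3
tool_pos: [624.8, 140.6, 126.8]
tcp_rot: [-180.0, 0.0, 78.0]
ft_force: [-3.3, -0.6, -16.4]
finger_gap: 12.7
grip_force: 59.1
```

Call:
servo_tool(
  plan=[
    [[0, 0, -0.001, 0, 0.01], [0, 0, -0.001, 0, 0.01], [0, 0, -0.0015, 0, 0.01], [0, 0, -0.0015, 0, 0.01], [0, 0, -0.001, 0, 0.01], [0, 0, 0, 0, 0.01], [0, 0, 0, 0, 0.01], [0, 0, 0, 0, 0.01]],
  ],
)

```text
time: 23.1
tool_pos: [624.9, 140.9, 121.0]
tcp_rot: [180.0, -0.0, 78.0]
ft_force: [0.3, 0.2, -1.0]
finger_gap: 12.8
grip_force: 61.5
```

Call:
servo_tool(
  plan=[
    [[0, 0, -0.0005, 0, 0.01], [0, 0, 0, 0, 0.01], [0, 0, 0, 0, 0.01], [0, 0, 0, 0, 0.01]],
  ],
)

```text
time: 23.5
tool_pos: [624.8, 140.6, 120.4]
tcp_rot: [-180.0, -0.0, 78.0]
ft_force: [0.4, -0.3, -1.5]
finger_gap: 12.9
grip_force: 61.5
```

Call:
servo_tool(
  plan=[
    [[0, 0, -0.0005, 0, 0.01], [0, 0, 0, 0, 0.01], [0, 0, 0, 0, 0.01], [0, 0, 0, 0, 0.01]],
  ],
)

```text
time: 23.9
tool_pos: [624.8, 140.6, 119.9]
tcp_rot: [-180.0, -0.0, 78.0]
ft_force: [-0.5, 0.7, -1.4]
finger_gap: 12.7
grip_force: 61.5
```

Call:
servo_tool(
  plan=[
    [[0, 0, -0.0003, 0, 0.01], [0, 0, 0, 0, 0.01], [0, 0, 0, 0, 0.01]],
  ],
)

```text
time: 24.2
tool_pos: [624.9, 140.6, 119.7]
tcp_rot: [180.0, -0.0, 78.0]
ft_force: [-0.2, -0.5, -1.1]
finger_gap: 12.9
grip_force: 61.6
```

Call:
servo_tool(
  plan=[
    [[0, 0, -0.0003, 0, 0.01], [0, 0, 0, 0, 0.01], [0, 0, 0, 0, 0.01]],
  ],
)

```text
time: 24.5
tool_pos: [624.9, 140.6, 119.6]
tcp_rot: [180.0, -0.0, 78.0]
ft_force: [-1.4, -0.5, 3.4]
finger_gap: 13.0
grip_force: 62.0
```

Call:
servo_tool(
  plan=[
    [[0, 0, -0.0002, 0, 0.01], [0, 0, 0, 0, 0.01], [0, 0, 0, 0, 0.01]],
  ],
)

```text
time: 24.8
tool_pos: [624.9, 140.6, 119.6]
tcp_rot: [180.0, -0.0, 78.0]
ft_force: [-2.8, 0.2, 4.4]
finger_gap: 12.9
grip_force: 62.3
```

Call:
servo_tool(
  plan=[
    [[0, 0, 0.0002, 0, 0.013], [0, 0, 0, 0, 0.013], [0, 0, 0, 0, 0.016], [0, 0, 0, 0, 0.02], [0, 0, 0, 0, 0.03], [0, 0, 0, 0, 0.04], [0, 0, 0, 0, 0.04], [0, 0, 0, 0, 0.04]],
  ],
  force=20,
)

```text
time: 25.6
tool_pos: [624.8, 140.6, 119.3]
tcp_rot: [-180.0, 0.0, 78.0]
ft_force: [-0.1, -0.2, -0.2]
finger_gap: 40.1
grip_force: 0.0
```

Call:
servo_tool(
  plan=[
    [[0, 0, 0.01, 0, 0.04], [0, 0, 0.03, 0, 0.04], [0, 0, 0.05, 0, 0.04], [0, 0, 0.05, 0, 0.04], [0, -0.03, 0.03, 0, 0.04], [0, -0.04, 0, 0, 0.04], [0, -0.04, 0, 0, 0.04], [0, 0, 0, 0, 0.04], [0, 0, 0, 0, 0.04]],
  ],
)

```text
time: 26.5
tool_pos: [624.9, 29.8, 290.1]
tcp_rot: [180.0, -0.0, 77.9]
ft_force: [0.2, -0.4, -0.2]
finger_gap: 39.9
grip_force: 0.0
```

```bash
python3 - <<'E'
from m import *
from w import st
snap('wrist','w6'); s=load('w6'); st()
T=np.linalg.inv(s['cam_to_world']); e=np.array([.208,.978])
from w import o
for yy,z in((40,14),(40,69)):
    Q=T@[*(o+yy*e),z,1]; rr=np.hypot(*Q[:2]); th=np.arctan2(rr,Q[2]); u,v=s['cx']+s['fx']*th*Q[0]/rr,s['cy']+s['fx']*th*Q[1]/rr; print('expected px',yy,z,u,v)
stud('w6',(int(u)-30,int(v)-35,int(u)+30,int(v)+35),45,65)
print('home world',o+40*e)
E
```

```text
tcp tf [ 21.5 -65.5] [624.8  30.8 289.8] [180.   -0.   77.9] F [-0.6 -0.3 -1.2] M [-0.03 -0.01  0.02] 40.0 26.55
expected px 40 14 229.82098591983404 76.18812593211145
expected px 40 69 225.98362439747035 72.06979871652635
w6 px [217  53] [232  91] centre [624.1 139.3] size [38.4 14.6] ax 77.789734
home world [625.7068 138.3952]
```

The stud's handle measures at home (38 x 15 mm outline, aligned with the track), and the gripper is clear of it.

```bash
python3 -c "
from bench import r
print(r.hand_in())"
```

```text
the job is handed in; nothing more can be done
None
```

The job is handed in at 26.6 s, with no verdict returned: the stud went in at the mouth, slid until it met the closed end, and was backed off about 1 mm. I then pulled it up against the lips at about 14–16 N for over 2 s (settling peaked near 21 N, under the 30 N limit) and left it standing released, about 1 mm from the closed end.

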